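Load the lapping-plate drying rack and set the drying air

ROBOT

A 6-joint arm with a two-finger parallel gripper is mounted at the origin on the work surface. World frame = base frame: x ahead of the robot, y to its left, z up, the work surface at z = 0. Lengths are in mm, angles in rad, forces in N, time in s.
With the tool pointing down it reaches from about 350 to 975 mm from the base axis. Payload 7.1 kg.
Tool frame: the origin (TCP) lies midway between the tips of the shut fingers; the grasp point (between the pads) lies 19 mm behind it (ctrl.grip_depth is the distance from the TCP to the grasp point, in mm); z points along the fingers, y is the line along which they close (so a half turn about z gives the same grasp; the last joint's range is limited). The gripper opens to 88 mm and grips with 3 to 60 N. Pads are 20 mm wide; open, the fingers measure 115 mm over their backs; the gripper's body (75 mm by 178 mm) begins 61 mm behind the grasp point.
Start: joints at [1.302, 0.423, 1.63, -0, 1.089, -0.019], TCP at [154.475, 605.592, 222.675] pointing down, gripper open.
Joint ranges: [-3, 3], [-0.9, 2.11], [0.09, 2.58], [-1.31, 4.45], [0.11, 2.69], [-2.54, 2.54]. Speed limits (rad/s): [2.39, 2.39, 3.01, 3.14, 3.14, 3.14].

INTERFACE

Orientations are given as a rotation vector (axis times angle).
In Python, from workcell import ctrl, cams gives the robot as it stands.
- The arm moves only by the tool move_arm, never from a script. Its argument "steps" is a list of rows, each a list of 3 entries, a list of its own where there are three numbers: the shift along the tool's x, y, z in units of 25 mm (1.0 is 25 mm), then the turn about the tool's z in units of 5 degrees (1.0 is 5 degrees), then the closure, from 0 (fully open) to 1 (shut). A call has 1 to 20 rows; each row shifts and turns the commanded pose from where the row before left it, along the tool's axes as they then stand; what a row does not reach is not made up. A row lasts 1/12 s, in which the tool goes at most 41.7 mm and 7.16 degrees, less where a joint would pass 70% of its speed; a pose out of reach is approached as far as the arm can. A call is refused whole if a number of a shift passes 1 or a number of a turn 1, either way. A call with a gripper value outside its range is refused whole. The fingers move at their own pace and stop on an object; the grip force is fixed at half the most. Time passes only in rows, so rows that do not move let the fingers close. It gives the time, the measured TCP pose, the force, the opening and the grip force at its end, in the units of the state.
- ctrl.get_obs(): the state, without advancing time (a new reading comes with each control period).
- cams.get_image(name): name is "scene" or "top" or "wrist"; returns a dict with "image" (400x640x3 uint8, red, green, blue), "camera_matrix" (3x3 intrinsics, pixels), "xyz" and "rotation" of the camera in the world; the wrist camera has in their place "mount" (4x4, takes a point from camera to tool coordinates, whose origin is the TCP and whose axes are the flange's). Camera axes: x right, y down, z forward; pixel columns grow to the right and rows downward; lengths in mm; the calibration is good to about 2 mm. A picture is of the moment at which its call begins: read the wrist's pose just before it. There is no depth.
- ctrl.close_job(): hands the job in; it is judged then, once.
Trained networks look in the newest picture that a camera, given by its name, has taken for a name from the list of things; names that differ only in an ending like _2 or _b are one class to them, and where a whole thing is asked for, a point or a joint stands for the part that bears it (a point fixed in the world has none). Each returns a list of dicts, best first, with "p" (0 to 1); they miss things now and then, are a little off and sometimes report something else, mostly with a low value. They report only what shows in the picture. A call takes as long as a camera call.
- cams.boxes_of(camera, thing): "rect" ([centre column, centre row, width, height] in pixels, round what is visible of it).
- cams.cut_out(camera, thing): "pixels" (400x640 bool, what is visible of it) and "rect" ([centre column, centre row, width, height] in pixels, round what is visible of it).
The state is a dict: "t": time; "qpos": joint angles; "qvel": joint speeds; "joint_torque": joint torques, N m; "ee_pos": TCP position; "orientation": TCP orientation; "ft_force": force on the tool from outside, world axes, zero at the start; "moment": the same for the moment, N m; "width": finger opening in mm; "grasp_force": force on a finger pad.
Only numpy, scipy, OpenCV 4.12 (cv2) and the standard library are available. Lean on these libraries where they do the work, as an engineer would, in place of code of your own. Each camera call takes 0.05 s, during which the arm holds its last target. There are 200 camera calls.

TASK

At this watchmaker's bench, take the rinsed lapping plate off the draining stand, stand it on edge, fully down, in the empty slot of the drying rack and let it go. Then set the drying air: grip the revolving handle on the valve's handwheel, close the valve clockwise to its stop and back it off exactly two full turns, and finish still gripping the handle, keeping the wheel still at that setting, ready to shut the air off at once. Leave the other plates and everything else on the bench where they are.

Things in the scene. Friction and masses are not known exactly. Their poses are not given: they have to be found in the camera images.
- plate: the rinsed lapping plate to be racked: bare grey metal slab 90 long (its x), 10 thick (y), 70 mm high (z), about 0.42 kg. Origin: centre of its 90 x 10 mm underside, z up the plate. At the start it leans 0.26 rad from vertical on the draining stand, its top leaning to the stand's +y; it can be pinched across its thickness by the upper half
- ledge (a point): draining stand (fixed): steel drip tray 150 x 80 mm, walls 10 mm high, with a ledge tilted 0.26 rad and behind it (+y) a backrest covering the lowest 24 mm of the plate. The point is the middle of the ledge, 22 mm above the bench; the plate's underside rests there, within 10 mm along x. x runs along the ledge, z is vertical
- rack_slot (a point): the one empty slot of the drying rack, third of four slots 42 mm apart. The point is the middle of the slot's floor, 22 mm above the bench; x runs along the slot (the plate's long direction), y across the slots, z up. Slot 13 mm wide, 22 mm deep, shoulders rounded 5 mm, cut in two white bars 14 mm thick whose middles lie 30 mm to either side (x)
- station: fixed steel base 170 (x) x 360 (y) x 8 mm that carries rack, air bar and valve; axes as the rack's; origin under its centre. rack_slot lies at (-10, 106), the wheel's axis at (-10, -110) mm. The air bar runs along y at x = 66 mm, its top 67 mm above the bench
- wheel_centre (a point): centre of the valve's grey handwheel, on the vertical stem axis, at the middle of the rim's height, 98 mm above the bench: rim radius 40 mm to its middle, 12 mm thick, hub and nut reach 10 mm above this point. Axes as the rack's; the wheel does not rise as it turns
- handle: black upright revolving handle on the rim, a cylinder 18 mm in diameter and 42 mm tall, 40 mm from the stem axis; it spins freely on its pin, so the wheel can be cranked round without turning the hand. Origin: centre of its underside, 8 mm above wheel_centre; top 148 mm above the bench
- valve (a joint): angle of the valve wheel in rad: 0 = closed against its hard stop, growing as it opens, anticlockwise seen from above; 6.283 a turn, 31.4 fully open. It starts between 1.5 and 6 rad. At 0 the handle is on the -x side of the stem axis (axes of wheel_centre), and its direction from there turns with the joint. Turning it takes about 0.1 N m, 2.5 N at the handle, and it stays where left
- glass_plate: glass lapping plate, 90 x 10 x 70 mm, standing in the first slot, 84 mm to -y of rack_slot; leave alone. Origin under its centre
- tin_plate: light metal lapping plate, 90 x 10 x 70 mm, standing in the second slot, 42 mm to -y of rack_slot; leave alone
- iron_plate: dark iron lapping plate, 90 x 10 x 70 mm, standing in the fourth slot, 42 mm to +y of rack_slot; leave alone
- loupe: black eye loupe, 32 mm across, 27 mm high, standing on the station's base in front, between rack and valve; leave alone
- oil_cups: white tray 50 x 120 mm with four small lidded cups, 23 mm high, on the bench to the left; leave alone
- mic_stand: black stand 85 x 100 mm with a watch held on it, 98 mm high, on the other side of the drying station than the draining stand; leave alone
- blower: terracotta rubber dust blower, 68 mm across, 105 mm high, behind the station; leave alone
- dome: glass dust dome, 90 mm across, 80 mm high, behind the station; leave alone
- movement_holder: small steel movement holder, 50 x 80 mm, 12 mm high, behind the station; leave alone
- screwdriver: screwdriver 120 mm long lying on the bench to the right; leave alone

How it is judged (in metres and radians):
On the way, in this order (a step that is already met when the one before it is completed fails the run):
1. the plate stands on edge, fully down in the empty slot, and is let go (x of plate in the frame of rack_slot between -0.015 and 0.015 m and y of plate in the frame of rack_slot between -0.006 and 0.006 m and z of plate in the frame of rack_slot below 0.004 m and angle between plate's own z axis and vertical below 0.2 rad and angle between the x axis of plate and the x axis of rack_slot, either way round below 0.15 rad and contact force between the fingers and plate below 0.1 N), for 0.2 s.
2. the valve is closed to its stop (value of joint valve below 0.1 rad), for 0.2 s.
At the end, for the whole second after the job is handed in: Plate released in the empty slot: within 15 mm of centred along it, within 4 mm of the slot floor, tilted under 0.2 rad. Valve, after closing to its stop (under 0.1 rad), still at two turns open (12.57 rad, within 0.3), the fingers gripping the handle with over 5 N (all of step 1 and value of joint valve between 12.266 and 12.866 rad and velocity of joint valve between -0.05 and 0.05 rad/s and contact force between the fingers and handle above 5 N); the arm keeps its last pose, push and grip.
It fails at once if another plate in the rack is moved more than 15 mm (distance of any of glass_plate, tin_plate, iron_plate from where it was at the start of the episode above 0.015 m).
It fails at once if something else on the bench is moved more than 30 mm (distance of any of loupe, oil_cups, mic_stand, blower, dome, movement_holder, screwdriver from where it was at the start of the episode above 0.03 m).
It also fails if it takes over 72 s, if anything falls off the work surface, if the arm or the gripper's body presses on something with over 40 N, if the wrist force passes 120 N, or if a joint passes its speed limit or range.

## Working session

There is one attempt and no reset: what is moved stays moved. The work goes in short steps, Python scripts to look and compute and a tool call to move; the robot and the scene stay as the last step left them, time stands still between calls to the robot, and variables do not carry over. Pictures are saved under pics/ and viewed, at most 10 in all, crops included, and the job is handed in when it is done.

Besides the shell and the picture viewer there is one more tool, called after "Emit:" by a JSON object that holds its "op" and its "data", one argument or row to a line. move_arm: Moves the arm, as the interface text tells. Its arguments: {"type":"object","properties":{"steps":{"type":"array"}},"required":["steps"]}

```bash
mkdir -p pics; ls; cat > h.py <<'E'
import numpy as np,cv2
from scipy.spatial.transform import Rotation as R
from workcell import ctrl,cams
def cam(name):
    o=ctrl.get_obs(); d=cams.get_image(name); K=np.array(d['camera_matrix'])
    if name=='wrist':
        T=np.eye(4);T[:3,:3]=R.from_rotvec(o['orientation']).as_matrix();T[:3,3]=o['ee_pos']
        M=T@np.array(d['mount']); return d['image'],K,M[:3,3],M[:3,:3]
    return d['image'],K,np.array(d['xyz']),np.array(d['rotation'])
def ray(c,px,z):
    _,K,p,Rm=c; px=np.atleast_2d(px).astype(float)
    v=(Rm@np.linalg.inv(K)@np.c_[px,np.ones(len(px))].T).T
    return p+v*((z-p[2])/v[:,2])[:,None]
def proj(c,P):
    _,K,p,Rm=c; q=(K@Rm.T@(np.atleast_2d(P)-p).T).T; return q[:,:2]/q[:,2:]
def save(c,n): cv2.imwrite('pics/'+n,cv2.cvtColor(c[0],cv2.COLOR_RGB2BGR))
E
python3 - <<'E'
from h import *
print(ctrl.get_obs())
for n in ['top','scene']:
    c=cam(n); save(c,n+'0.png'); print(n,c[2],c[3].round(3).tolist(),c[1][0,0])
    for t in ['plate','ledge','rack_slot','station','wheel_centre','handle','glass_plate','tin_plate','iron_plate','loupe']:
        print(t,[(round(b['p'],2),np.round(b['rect'],1).tolist()) for b in cams.boxes_of(n,t)[:2]])
E
```

```text
pics
{'t': 0.0, 'qpos': array([ 1.30199498e+00,  4.23818131e-01,  1.63070768e+00,  5.35998759e-06,
        1.08857582e+00, -1.90198782e-02]), 'qvel': array([ 9.59871074e-06, -7.41501303e-04,  1.43536343e-04, -6.94021261e-04,
       -8.88881388e-04, -1.23696136e-03]), 'joint_torque': array([-1.77320930e-03, -5.44608557e+01, -2.73671275e+01,  6.44287001e-02,
        2.24957726e-02, -1.49033553e-04]), 'ee_pos': array([154.3318885 , 605.06702081, 221.90892385]), 'orientation': array([-3.91312859e-01, -3.11690294e+00,  2.34455488e-03]), 'ft_force': array([-0.1116901 ,  0.22275689,  0.1638169 ]), 'moment': array([-0.03324482,  0.03505292,  0.02767755]), 'grasp_force': 0.0, 'width': 87.66058892328003}
top [ 388.26849572  -31.93938668 1311.51324956] [-2.105, 2.152, -0.184] 428.39645054416354
plate [(0.61, [255.2, 150.9, 30.2, 30.2]), (0.47, [433.1, 253.3, 9.8, 23.3])]
ledge [(0.93, [430.1, 250.7, 35.6, 54.0]), (0.37, [258.7, 225.4, 11.6, 32.1])]
rack_slot [(0.82, [310.6, 217.2, 125.1, 66.5])]
station [(0.88, [308.8, 216.8, 123.0, 70.2])]
wheel_centre [(0.58, [308.2, 218.1, 120.8, 72.4])]
han
[... 224 characters left out ...]
e [(0.63, [319.0, 238.3, 10.8, 6.4])]
scene [ 902.01559808 -527.26991454 1110.23675666] [-2.523, -0.759, 0.186] 491.1508444406592
plate [(0.65, [184.4, 271.7, 37.2, 32.4]), (0.43, [342.5, 291.6, 29.3, 33.6])]
ledge [(0.56, [187.7, 286.6, 72.5, 53.0]), (0.51, [381.9, 226.5, 31.5, 24.6])]
rack_slot [(0.6, [310.6, 198.2, 120.3, 133.4]), (0.25, [349.4, 86.4, 37.2, 43.8])]
station [(0.65, [307.8, 199.6, 119.7, 130.6])]
wheel_centre [(0.83, [307.1, 200.1, 117.9, 138.6])]
handle []
glass_plate [(0.87, [310.6, 173.3, 32.8, 31.0])]
tin_plate [(0.78, [321.9, 163.3, 33.5, 30.4])]
iron_plate [(0.59, [335.7, 140.1, 36.2, 26.7])]
loupe [(0.7, [286.8, 183.6, 6.0, 10.9]), (0.32, [311.2, 171.9, 32.5, 25.9])]
```

```bash
sed -i "s/np.array(d\['rotation'\])/R.from_rotvec(d['rotation']).as_matrix()/" h.py
python3 - <<'E'
import cv2
a=cv2.imread('pics/top0.png')[150:320,220:480]; b=cv2.imread('pics/scene0.png')[110:340,120:400]
a=cv2.resize(a,(780,510),interpolation=cv2.INTER_CUBIC); b=cv2.resize(b,(728,598),interpolation=cv2.INTER_CUBIC)
cv2.imwrite('pics/a.png',a); cv2.imwrite('pics/b.png',b)
E
```

```text
(no output)
```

View pics/a.png

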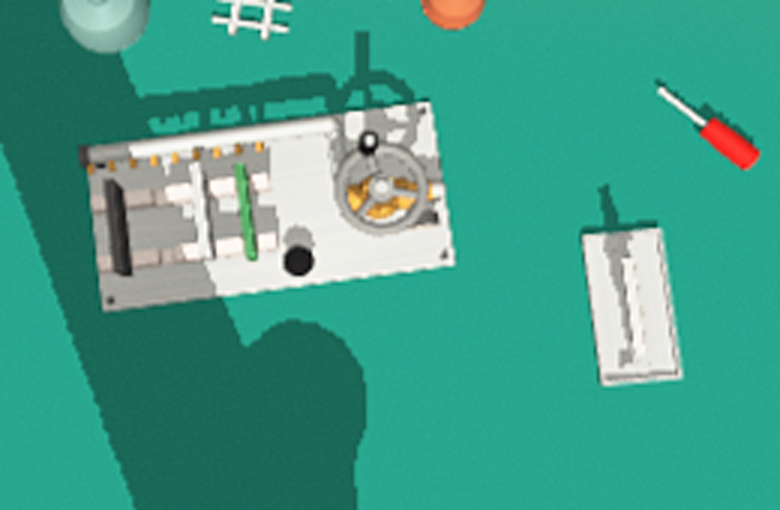

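View pics/b.png

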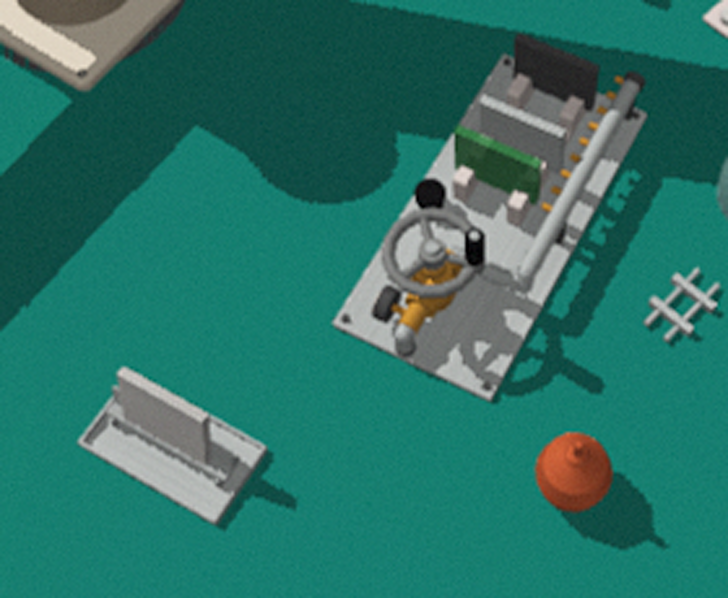

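```bash
python3 - <<'E'
from h import *
c=cam('top')
f=lambda l:np.array([(220+u/3-.33,150+v/3-.33) for u,v in l])
S=ray(c,f([(80,148),(430,102),(455,265),(104,311)]),8)[:,:2]
print('st',S.round(1), [np.linalg.norm(S[i]-S[i-1]).round(1) for i in range(4)])
L=np.array([[85,180],[85,-180],[-85,-180],[-85,180]])
def fit(L,S):
    z=lambda a:a[:,0]+1j*a[:,1]
    l,s=z(L),z(S); a=np.angle(np.vdot(l-l.mean(),s-s.mean())); return a,S.mean(0)-0
a,o=fit(L,S); print('yaw',a,o)
Rm=np.array([[np.cos(a),-np.sin(a)],[np.sin(a),np.cos(a)]])
for n,p in dict(slot=(-10,106),wheel=(-10,-110)).items(): print(n,o+Rm@p)
w=ray(c,f([(381,188)]),108)[0]; h=ray(c,f([(368,140)]),148)[0]
print('wheel img',w,'handle top',h)
d=Rm.T@(h-(w))[:2]; print('handle rel',d,np.hypot(*d),'valve',np.arctan2(-d[1],-d[0])%(2*np.pi))
T=ray(c,f([(583,234),(661,228),(682,378),(602,385)]),10)[:,:2]
print('tray',T.round(1),[np.linalg.norm(T[i]-T[i-1]).round(1) for i in range(4)],T.mean(0))
e=(T[0]+T[1]-T[2]-T[3]);print('long dir',np.arctan2(e[1],e[0]))
s=cam('scene')
g=lambda l:np.array([(120+u/2.6,110+v/2.6) for u,v in l])
P=ray(s,g([(118,370),(207,415)]),22+68)
print('plate top edge',P.round(1))
T=ray(s,g([(80,438),(120,370),(265,447),(218,522)]),10)
print('tray scene',T.round(1),T.mean(0))
for t in ['plate']:
    for nm in ['top','scene']:
        for b in cams.cut_out(nm,t)[:2]: 
            m=b['pixels'].astype(np.uint8); print(nm,b['p'],b['rect'],cv2.minAreaRect(cv2.findNonZero(m)))
E
```

```text
st [[ 617.2  201.9]
 [ 657.4 -160.2]
 [ 488.5 -179. ]
 [ 450.   176.2]] [np.float64(169.2), np.float64(364.3), np.float64(170.0), np.float64(357.3)]
yaw 0.11341916287421419 [553.25265287   9.69422601]
slot [531.32023155 113.88140802]
wheel [ 555.76628002 -100.73077876]
wheel img [ 554.89924798 -100.92667734  108.        ] handle top [594.13470779 -88.09736043 148.        ]
handle rel [40.43534228  8.30636947] 41.27968845444256 valve 3.3441976353428293
tray [[ 516.9 -309.9]
 [ 521.2 -389.3]
 [ 371.2 -399.8]
 [ 366.1 -319.9]] [np.float64(151.1), np.float64(79.6), np.float64(150.4), np.float64(80.1)] [ 443.83483907 -354.73453728]
long dir 0.06787580993844138
plate top edge [[ 395.3 -344.1   90. ]
 [ 485.3 -333.5   90. ]]
tray scene [[ 371.8 -398.2   10. ]
 [ 357.2 -328.7   10. ]
 [ 515.6 -313.    10. ]
 [ 524.4 -389.1   10. ]] [ 442.23562902 -357.27371147   10.        ]
top 0.62 [431.9, 252.4, 8.7, 31.9] ((430.78253173828125, 251.03221130371094), (30.555395126342773, 3.9568138122558594), 81.57302856445312)
scene 0.8 [183.2, 274.4, 36.7, 34.9] ((183.1685333251953, 270.2303466796875), (46.32190704345703, 17.38396453857422), 32.0053825378418)
```

Emit:
{"op": "move_arm", "data": {
  "steps": [
    [[0, 0, 0], -0.91, 0],
    [[0, 0, 0], -0.91, 0],
    [[0, 0, 0], -0.91, 0],
    [[0, 0, 0], -0.91, 0],
    [[-0.6, -1, 0], 0, 0],
    [[-0.6, -1, 0], 0, 0],
    [[-0.6, -1, 0], 0, 0],
    [[-0.6, -1, 0], 0, 0],
    [[-0.6, -1, 0], 0, 0],
    [[-0.6, -1, 0], 0, 0],
    [[-0.6, -1, 0], 0, 0],
    [[-0.6, -1, 0], 0, 0],
    [[-0.6, -1, 0], 0, 0],
    [[-0.6, -1, 0], 0, 0],
    [[-0.6, -1, 0], 0, 0],
    [[-0.6, -1, 0], 0, 0],
    [[-0.6, -1, 0], 0, 0],
    [[-0.6, -1, 0], 0, 0],
    [[-0.6, -1, 0], 0, 0],
    [[-0.6, -1, 0], 0, 0]
  ]
}}

```text
t: 2.97
ee_pos: [421.7, 221.5, 222.9]
orientation: [-0.107, 3.139, 0.0]
ft_force: [-0.3, 0.4, -0.1]
width: 88.0
grasp_force: 0.0
```

Emit:
{"op": "move_arm", "data": {
  "steps": [
    [[0.03, -1, 0], 0, 0],
    [[0.03, -1, 0], 0, 0],
    [[0.03, -1, 0], 0, 0],
    [[0.03, -1, 0], 0, 0],
    [[0.03, -1, 0], 0, 0],
    [[0.03, -1, 0], 0, 0],
    [[0.03, -1, 0], 0, 0],
    [[0.03, -1, 0], 0, 0],
    [[0.03, -1, 0], 0, 0],
    [[0.03, -1, 0], 0, 0],
    [[0.03, -1, 0], 0, 0],
    [[0.03, -1, 0], 0, 0],
    [[0.03, -1, 0], 0, 0],
    [[0.03, -1, 0], 0, 0],
    [[0.03, -1, 0], 0, 0],
    [[0.03, -1, 0], 0, 0],
    [[0.03, -1, 0], 0, 0],
    [[0.03, -1, 0], 0, 0],
    [[0.03, -1, 0], 0, 0],
    [[0.03, -1, 0], 0, 0]
  ]
}}

```text
t: 4.63
ee_pos: [439.9, -278.4, 222.8]
orientation: [-0.106, 3.139, -0.0]
ft_force: [1.0, 0.0, 0.1]
width: 87.4
grasp_force: 0.0
```

```bash
python3 - <<'E'
from h import *
o=ctrl.get_obs();print(o['ee_pos'],o['qpos'].round(2))
c=cam('wrist'); save(c,'w1.png'); print(c[2],c[3].round(2).tolist(),c[1][0,0])
for t in ['plate','ledge']:
    for b in cams.cut_out('wrist',t)[:2]: 
        m=b['pixels'].astype(np.uint8); print(t,b['p'],b['rect'],cv2.minAreaRect(cv2.findNonZero(m)))
E
```

```text
[ 439.88793905 -278.43162063  222.810368  ] [-0.59  0.27  1.86  0.    1.01 -2.23]
[ 372.04566975 -281.80822308  384.00740357] [[-0.07, 0.97, 0.25], [1.0, 0.07, 0.02], [-0.0, 0.25, -0.97]] 304.0809127975606
plate 0.71 [256.9, 182.8, 15.1, 94.7] ((258.58026123046875, 184.39695739746094), (91.84835815429688, 13.992013931274414), 86.26860046386719)
ledge 0.81 [258.6, 176.4, 69.3, 122.5] ((256.68048095703125, 173.0127716064453), (120.62355041503906, 67.46605682373047), 87.70938873291016)
```

View pics/w1.png

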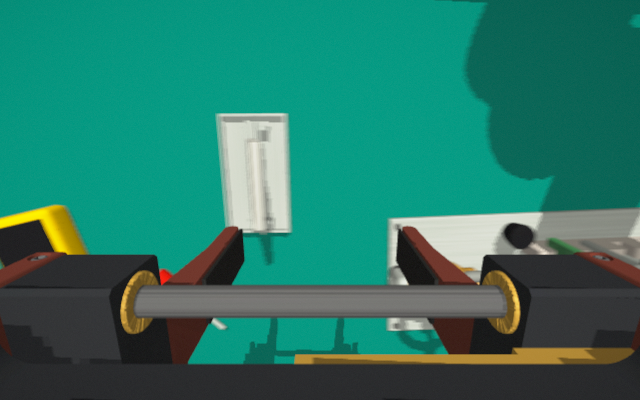

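Emit:
{"op": "move_arm", "data": {
  "steps": [
    [[0, -0.9, 0.5], 0, 0],
    [[0, -0.9, 0.5], 0, 0],
    [[0, -0.84, 0.5], 0, 0],
    [[0, 0, 0.5], 0, 0],
    [[0, 0, 0], 0, 0],
    [[0, 0, 0], 0, 0]
  ]
}}

```text
t: 5.28
ee_pos: [443.9, -341.6, 172.1]
orientation: [0.107, -3.138, -0.003]
ft_force: [-0.4, 0.1, -0.2]
width: 87.7
grasp_force: 0.0
```

```bash
python3 - <<'E'
from h import *
o=ctrl.get_obs();print(o['ee_pos'])
c=cam('wrist'); 
im=cv2.resize(c[0][60:300,200:440],(720,720))[:600]
cv2.imwrite('pics/w2.png',im[:,:,::-1])
for t in ['plate','ledge']:
    for b in cams.cut_out('wrist',t)[:2]: 
        m=b['pixels'].astype(np.uint8); print(t,b['p'],b['rect'],cv2.boxPoints(cv2.minAreaRect(cv2.findNonZero(m))).tolist())
# predicted: tray corners and plate corners at estimate
a=.07; Rm=np.array([[np.cos(a),-np.sin(a)],[np.sin(a),np.cos(a)]])
print(proj(c,[np.r_[np.array([443,-356])+Rm@p,10] for p in [(75,40),(75,-40),(-75,-40),(-75,40)]]).round(1))
print(proj(c,[(443,-345,90)]))
E
```

```text
[ 443.9123141  -341.62649282  172.12876987]
plate 0.83 [318.0, 198.0, 30.7, 107.6] [[300.4142761230469, 143.02734375], [328.8885803222656, 142.53640747070312], [330.7569274902344, 250.9007568359375], [302.2826232910156, 251.39169311523438]]
ledge 0.74 [306.1, 182.8, 74.9, 137.4] [[267.0, 113.0], [343.0, 113.0], [343.0, 249.0], [267.0, 249.0]]
[[341.4 248. ]
 [271.6 248.2]
 [265.5 112. ]
 [343.8 111.8]]
[[314.57527251 203.98632881]]
```

View pics/w2.png

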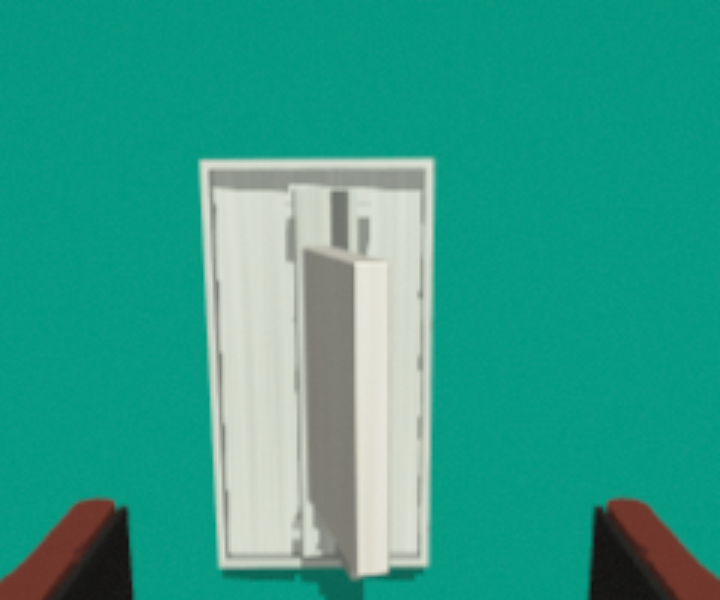

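```bash
python3 - <<'E'
from h import *
c=cam('wrist')
f=lambda l:np.array([(200+u/3-.33,60+v/3-.33) for u,v in l])
print(ray(c,f([(355,262),(387,262),(358,575),(388,575)]),90).round(1))
print('bottom -y',ray(c,f([(304,248),(306,495)]),25).round(1))
print('tray',ray(c,f([(200,160),(435,160),(428,567),(222,567)]),10).round(1))
E
```

```text
[[ 397.5 -346.1   90. ]
 [ 396.9 -337.7   90. ]
 [ 487.  -339.3   90. ]
 [ 486.4 -330.6   90. ]]
bottom -y [[ 399.5 -363.6   25. ]
 [ 486.5 -358.3   25. ]]
tray [[ 373.4 -401.5   10. ]
 [ 367.9 -321.3   10. ]
 [ 517.8 -310.6   10. ]
 [ 523.2 -389.5   10. ]]
```

Emit:
{"op": "move_arm", "data": {
  "steps": [
    [[0.11, -0.45, 0.6], 0, 0],
    [[0, 0, 0.6], 0, 0],
    [[0, 0, 0.6], 0, 0],
    [[0, 0, 0.6], 0, 0],
    [[0, 0, 0.6], 0, 0],
    [[0, 0, 0.6], 0, 0.3],
    [[0, 0, 0.6], 0, 0.4],
    [[0, 0, 0.44], 0, 0.5],
    [[0, 0, 0], 0, 0.5],
    [[0, 0, 0], 0, 0.5],
    [[0, 0, 0], 0, 0.6],
    [[0, 0, 0], 0, 0.7],
    [[0, 0, 0], 0, 0.8],
    [[0, 0, 0], 0, 1],
    [[0, 0, 0], 0, 1],
    [[0, 0, 0], 0, 1],
    [[0, 0, 0], 0, 1],
    [[0, 0, 0], 0, 1]
  ]
}}

```text
t: 6.98
ee_pos: [442.8, -355.3, 56.8]
orientation: [-0.108, 3.139, -0.003]
ft_force: [-0.7, -3.2, -0.9]
width: 9.7
grasp_force: 30.0
```

Emit:
{"op": "move_arm", "data": {
  "steps": [
    [[0, 0, -0.3], 0, 1],
    [[0, 0, -0.6], 0, 1],
    [[0, 0, -0.6], 0, 1],
    [[0, 0, -0.8], 0, 1],
    [[0, 0, -0.8], 0, 1],
    [[0, 0, -0.8], 0, 1],
    [[0, 0, -0.8], 0, 1],
    [[0, 0, -0.8], 0, 1],
    [[0, 0, 0], 0, 1],
    [[0, 0, 0], 0, 1]
  ]
}}

```text
t: 7.82
ee_pos: [442.6, -354.3, 194.7]
orientation: [-0.106, 3.139, -0.001]
ft_force: [-0.9, -1.1, -4.2]
width: 9.9
grasp_force: 30.0
```

```bash
python3 - <<'E'
from h import *
o=ctrl.get_obs();print(o['ee_pos'],o['ft_force'],o['width'])
c=cam('wrist'); s=cam('scene')
b=cams.boxes_of('scene','plate')[:1]; print(b)
p=proj(s,o['ee_pos'])[0].astype(int);print(p)
A=cv2.resize(c[0][100:340,180:460],(466,400),interpolation=cv2.INTER_CUBIC)
B=cv2.resize(s[0][p[1]-60:p[1]+40,p[0]-40:p[0]+40],(320,400),interpolation=cv2.INTER_CUBIC)
cv2.imwrite('pics/g.png',np.hstack([A,B])[:,:,::-1])
E
```

```text
[ 442.62517988 -354.30813175  194.71340226] [-0.93469787 -1.065493   -4.20786474] 9.946855949034195
[{'rect': [175.8, 257.4, 22.8, 20.5], 'p': 0.71}]
[166 247]
```

View pics/g.png

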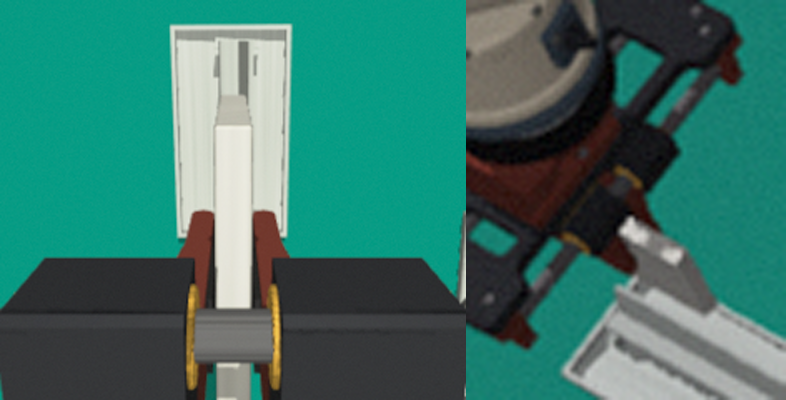

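```bash
python3 - <<'E'
from h import *
c=cam('wrist');o=ctrl.get_obs(); e=o['ee_pos']
f=lambda u,v:(180+u*.6-.2,100+v*.6-.2)
obs=[f(216,126),f(251,126),f(220,97),f(246,97)]; print(np.round(obs,1))
a=.068
for up in (33,36.5,40):
  P=[e+np.array([-45*np.cos(a)-y*np.sin(a),-45*np.sin(a)+y*np.cos(a),z]) for z in (up,up-70) for y in (-5,5)]
  print(up,proj(c,P).round(1).tolist())
# slot recheck from station corners with scene cam
s=cam('scene')
g=lambda l:np.array([(120+u/2.6,110+v/2.6) for u,v in l])
S=ray(s,g([(505,52),(646,117),(493,400),(333,322)]),8)[:,:2]; print(S.round(1),S.mean(0))
E
```

```text
[[309.4 175.4]
 [330.4 175.4]
 [311.8 158. ]
 [327.4 158. ]]
33 [[305.6, 176.0], [329.0, 176.0], [310.4, 157.3], [325.7, 157.3]]
36.5 [[305.3, 177.5], [329.3, 177.5], [310.2, 157.9], [325.9, 157.9]]
40 [[304.9, 179.0], [329.5, 179.0], [310.0, 158.6], [326.0, 158.6]]
[[ 450.9  177.2]
 [ 619.5  188.6]
 [ 660.8 -161.6]
 [ 490.7 -179.9]] [555.48358495   6.04398602]
```

Emit:
{"op": "move_arm", "data": {
  "steps": [
    [[0, 0, -1], -0.26, 1],
    [[0, 0, -1], -0.26, 1],
    [[-0.16, 0.96, 0], 0, 1],
    [[-0.16, 0.96, 0], 0, 1],
    [[-0.16, 0.96, 0], 0, 1],
    [[-0.16, 0.96, 0], 0, 1],
    [[-0.16, 0.96, 0], 0, 1],
    [[-0.16, 0.96, 0], 0, 1],
    [[-0.16, 0.96, 0], 0, 1],
    [[-0.16, 0.96, 0], 0, 1],
    [[-0.16, 0.96, 0], 0, 1],
    [[-0.16, 0.96, 0], 0, 1],
    [[-0.16, 0.96, 0], 0, 1],
    [[-0.16, 0.96, 0], 0, 1],
    [[-0.16, 0.96, 0], 0, 1],
    [[-0.16, 0.96, 0], 0, 1],
    [[-0.16, 0.96, 0], 0, 1],
    [[-0.16, 0.96, 0], 0, 1],
    [[-0.16, 0.96, 0], 0, 1],
    [[0, 0, 0], 0, 1]
  ]
}}

```text
t: 9.73
ee_pos: [463.7, 61.8, 243.5]
orientation: [0.181, -3.135, -0.002]
ft_force: [0.3, -1.0, -4.3]
width: 10.0
grasp_force: 30.0
```

```bash
python3 - <<'E'
from h import *
o=ctrl.get_obs();print(o['ee_pos'],o['orientation'],o['width'])
c=cam('wrist'); np.save('c3.npy',np.array([c[1],c[3],np.tile(c[2],(3,1))]))
cv2.imwrite('pics/w3.png',cv2.resize(c[0][80:280,240:500],(780,600),interpolation=cv2.INTER_CUBIC)[:,:,::-1])
for z in (22,44): print(proj(c,[(531.3,113.9,z)]))
E
```

```text
[463.73042492  61.76627131 243.46677665] [ 1.81419040e-01 -3.13537124e+00 -2.00931791e-03] 10.021221144539265
[[352.04271075 230.01083585]]
[[353.83076975 236.04523374]]
```

View pics/w3.png

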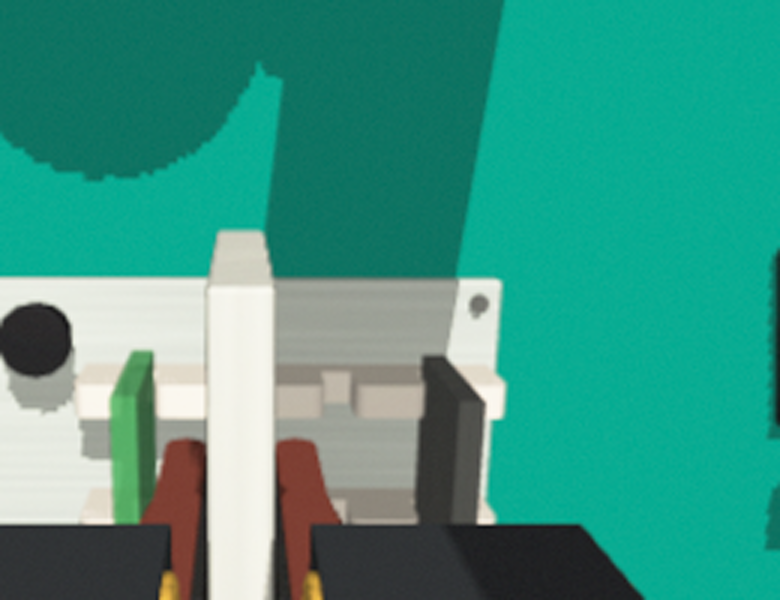

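```bash
python3 - <<'E'
from h import *
A=np.load('c3.npy'); c=(None,A[0],A[2][0],A[1])
f=lambda l:np.array([(240+u/3-.33,80+v/3-.33) for u,v in l])
a=.1134; Rm=np.array([[np.cos(a),-np.sin(a)],[np.sin(a),np.cos(a)]])
r=ray(c,f([(500,281),(0,278),(77,387),(503,387)]),8); r[2:]=ray(c,f([(77,387),(503,387)]),44)
slot0=np.array([531.3,113.9])
rel=lambda P:(Rm.T@(P[:,:2]-slot0).T).T.round(1)
print('corner exp (-75,74)',rel(r[:2]),'bar ends exp (-37,-21+-?)',rel(r[2:]))
print('slot walls',rel(ray(c,f([(322,395),(355,395)]),39)),'exp -37,+-6.5')
print('iron top exp (-45?,37..47)',rel(ray(c,f([(447,404),(484,404)]),92)))
print('green',rel(ray(c,f([(111,397),(137,397)]),92)))
o=ctrl.get_obs(); e=o['ee_pos']
print('plate top',rel(ray(c,f([(207,287),(273,287)]),e[2]+36)),'tcp',rel(e[None]))
E
```

```text
corner exp (-75,74) [[ -74.2   70.9]
 [ -75.1 -148.7]] bar ends exp (-37,-21+-?) [[ -35.8 -110.4]
 [ -36.2   65. ]]
slot walls [[-31.1  -9. ]
 [-31.1   4.8]] exp -37,+-6.5
iron top exp (-45?,37..47) [[-43.7  31. ]
 [-43.7  44.2]]
green [[-46.1 -89.4]
 [-46.1 -80.1]]
plate top [[-118.8  -47.9]
 [-118.8  -38.8]] tcp [[-73.4 -45.6]]
```

Emit:
{"op": "move_arm", "data": {
  "steps": [
    [[-0.74, 0.42, 0], 0, 1],
    [[-0.74, 0.42, 0], 0, 1],
    [[-0.74, 0.42, 0], 0, 1],
    [[-0.74, 0.42, 0], 0, 1],
    [[0, 0, 0.7], 0, 1],
    [[0, 0, 0.7], 0, 1],
    [[0, 0, 0.7], 0, 1],
    [[0, 0, 0.7], 0, 1],
    [[0, 0, 0.7], 0, 1],
    [[0, 0, 0.7], 0, 1],
    [[0, 0, 0.7], 0, 1],
    [[0, 0, 0.7], 0, 1],
    [[0, 0, 0.4], 0, 1],
    [[0, 0, 0.2], 0, 1],
    [[0, 0, 0], 0, 1],
    [[0, 0, 0], 0, 1]
  ]
}}

```text
t: 11.12
ee_pos: [533.0, 108.5, 89.4]
orientation: [-0.177, 3.137, -0.0]
ft_force: [1.0, -0.7, -4.0]
width: 10.2
grasp_force: 30.0
```

```bash
python3 - <<'E'
from h import *
o=ctrl.get_obs();print(o['ee_pos'],o['orientation'],o['width'],o['ft_force'])
c=cam('wrist'); np.save('c4.npy',np.array([c[1],c[3],np.tile(c[2],(3,1))]))
cv2.imwrite('pics/w4.png',cv2.resize(c[0][100:260,220:420],(750,600),interpolation=cv2.INTER_CUBIC)[:,:,::-1])
E
```

```text
[532.98751636 108.52109333  89.3767962 ] [-1.77307076e-01  3.13657248e+00 -1.04790536e-04] 10.181698750506593 [ 1.00820576 -0.65260994 -4.03969621]
```

View pics/w4.png

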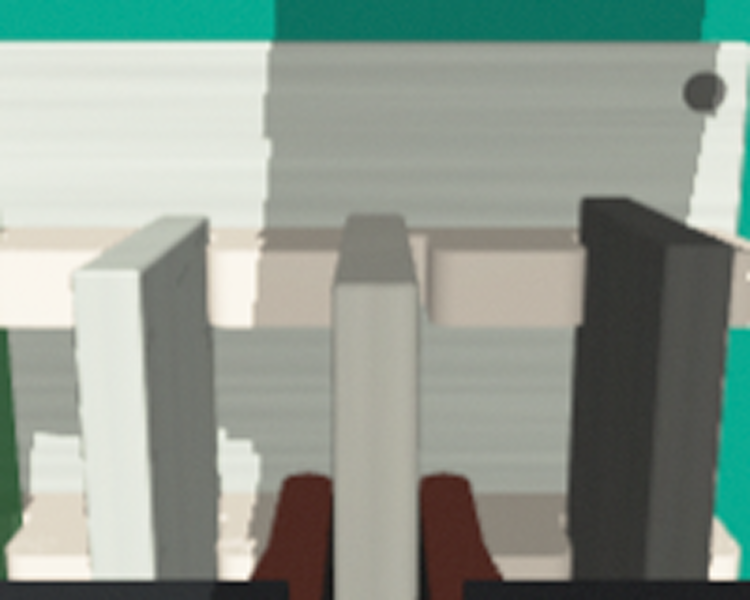

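Emit:
{"op": "move_arm", "data": {
  "steps": [
    [[0, 0.15, 0], 0, 1],
    [[0, 0, 0.2], 0, 1],
    [[0, 0, 0.2], 0, 1],
    [[0, 0, 0.2], 0, 1],
    [[0, 0, 0.2], 0, 1],
    [[0, 0, 0.1], 0, 1],
    [[0, 0, 0], 0, 1],
    [[0, 0, 0], 0, 1]
  ]
}}

```text
t: 11.83
ee_pos: [532.1, 112.5, 66.3]
orientation: [0.178, -3.136, 0.0]
ft_force: [0.7, 0.3, -4.0]
width: 9.9
grasp_force: 30.0
```

Emit:
{"op": "move_arm", "data": {
  "steps": [
    [[0, 0, 0.15], 0, 1],
    [[0, 0, 0.1], 0, 1],
    [[0, 0, 0.08], 0, 1],
    [[0, 0, 0.04], 0, 1],
    [[0, 0, 0], 0, 1],
    [[0, 0, 0], 0, 1]
  ]
}}

```text
t: 12.33
ee_pos: [532.3, 112.6, 57.4]
orientation: [0.178, -3.136, 0.0]
ft_force: [0.4, -0.1, -3.9]
width: 10.1
grasp_force: 30.0
```

Emit:
{"op": "move_arm", "data": {
  "steps": [
    [[0, 0, 0.05], 0, 1],
    [[0, 0, 0.05], 0, 1],
    [[0, 0, 0], 0, 1],
    [[0, 0, 0], 0, 1]
  ]
}}

```text
t: 12.67
ee_pos: [532.5, 112.6, 55.7]
orientation: [-0.178, 3.136, 0.0]
ft_force: [-1.6, -1.3, 5.2]
width: 9.9
grasp_force: 30.0
```

Emit:
{"op": "move_arm", "data": {
  "steps": [
    [[0, 0, 0], 0, 0.8],
    [[0, 0, 0], 0, 0.75],
    [[0, 0, 0], 0, 0.75],
    [[0, 0, 0], 0, 0.75],
    [[0, 0, 0], 0, 0.75],
    [[0, 0, 0], 0, 0.75]
  ]
}}

```text
t: 13.17
ee_pos: [532.3, 112.6, 54.9]
orientation: [-0.178, 3.137, 0.0]
ft_force: [0.7, 0.6, 0.3]
width: 21.8
grasp_force: 0.0
```

Emit:
{"op": "move_arm", "data": {
  "steps": [
    [[0, 0, -0.3], 0, 0.75],
    [[0, 0, -0.7], 0, 0.75],
    [[0, 0, -0.8], 0, 0.75],
    [[0, 0, -0.8], 0, 0.75],
    [[0, 0, -1], 0, 0.75],
    [[0, 0, -1], 0, 0.5],
    [[0, 0, -1], 0, 0.4],
    [[0, 0, -1], 0, 0.4],
    [[-0.4, -0.92, 0], 0, 0.4],
    [[-0.4, -0.92, 0], 0, 0.4],
    [[-0.4, -0.92, 0], 0, 0.4],
    [[-0.4, -0.92, 0], 0, 0.4],
    [[-0.4, -0.92, 0], 0, 0.4],
    [[-0.4, -0.92, 0], 0, 0.4],
    [[-0.4, -0.92, 0], 0, 0.4],
    [[-0.4, -0.92, 0], 0, 0.4],
    [[0, -0.92, 0], 0, 0.4],
    [[0, 0, 0], 0, 0.4],
    [[0, 0, 0], 0, 0.4]
  ]
}}

```text
t: 14.75
ee_pos: [635.0, -85.0, 220.1]
orientation: [0.174, -3.137, -0.0]
ft_force: [-0.3, 0.8, -1.3]
width: 52.6
grasp_force: 0.0
```

```bash
python3 - <<'E'
from h import *
o=ctrl.get_obs();print(o['ee_pos'],o['orientation'],o['qpos'].round(2))
c=cam('wrist'); np.save('c5.npy',np.array([c[1],c[3],np.tile(c[2],(3,1))]))
print(proj(c,[(556,-101.5,98),(595,-88,148)]))
t=cam('top'); tt=cv2.resize(t[0][190:260,235:375],(300,150),interpolation=cv2.INTER_CUBIC)
A=cv2.resize(c[0][40:340,180:480],(600,600),interpolation=cv2.INTER_CUBIC)
B=np.zeros((600,200,3),np.uint8); p=cv2.resize(t[0][200:250,240:310],(200,143),interpolation=cv2.INTER_CUBIC); B[:143]=p
s=cam('scene'); B[200:400]=cv2.resize(s[0][110:200,290:380],(200,200),interpolation=cv2.INTER_CUBIC)
cv2.imwrite('pics/w5.png',np.hstack([A,B])[:,:,::-1])
for n in ('handle','wheel_centre'): print(n,[(round(b['p'],2),b['rect']) for b in cams.boxes_of('wrist',n)[:2]])
E
```

```text
[634.97784277 -84.98609188 220.07528754] [ 1.74435191e-01 -3.13652390e+00 -3.26214855e-04] [-0.15  0.45  1.6   0.    1.1  -1.83]
[[310.24901892 106.26817455]
 [320.51127057 158.22232389]]
handle [(0.63, [318.3, 155.7, 22.4, 26.6]), (0.29, [364.7, 271.1, 13.6, 26.9])]
wheel_centre [(0.93, [416.1, 115.3, 335.9, 151.0])]
```

View pics/w5.png

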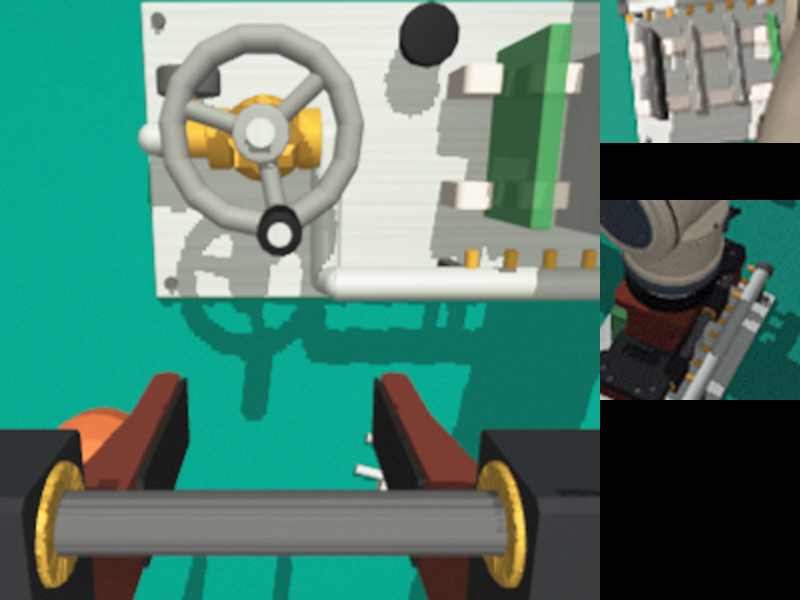

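```bash
python3 - <<'E'
from h import *
A=np.load('c5.npy'); c=(None,A[0],A[2][0],A[1])
f=lambda l:np.array([(180+u/2-.25,40+v/2-.25) for u,v in l])
e=np.array([634.98,-84.99]); a=np.pi+.1113 # tool x dir angle
X=np.array([np.cos(a),np.sin(a)]);Y=np.array([X[1],-X[0]])
def rep(n,P):
    d=P[:2]-e; print(n,P[:2].round(1),'tool',(d@X).round(1),(d@Y).round(1))
w=ray(c,f([(261,132)]),108)[0]; rep('nut',w)
h=ray(c,f([(279,235)]),148)[0]; rep('handle top',h)
h2=ray(c,f([(280,207)]),145)[0]
r=ray(c,f([(160,130),(363,130),(262,22)]),98); [rep('rim',x) for x in r]; rep('rimc',(r[0]+r[1])/2)
d=(h-w)[:2]; print('r',np.hypot(*d)); q=.1134
u=np.array([d[0]*np.cos(q)+d[1]*np.sin(q),-d[0]*np.sin(q)+d[1]*np.cos(q)]);print('valve',np.arctan2(-u[1],-u[0])%6.2832)
E
```

```text
nut [ 556.  -101.2] tool 80.3 -7.3
handle top [594.4 -89. ] tool 40.8 0.5
rim [ 559.7 -146.3] tool 81.6 -52.6
rim [549.7 -56.5] tool 81.6 37.8
rim [ 510.9 -105.7] tool 125.7 -6.8
rimc [ 554.7 -101.4] tool 81.6 -7.4
r 40.26307393890449
valve 3.3346119624622577
```

Emit:
{"op": "move_arm", "data": {
  "steps": [
    [[0.82, 0.01, 0], 0, 0.4],
    [[0.82, 0.01, 0], 0, 0.4],
    [[0, 0, 0.7], 0, 0.4],
    [[0, 0, 0.7], 0, 0.4],
    [[0, 0, 0.7], 0, 0.4],
    [[0, 0, 0.7], 0, 0.4],
    [[0, 0, 0.7], 0, 0.4],
    [[0, 0, 0.58], 0, 0.4],
    [[0, 0, 0], 0, 0.4],
    [[0, 0, 0], 0, 0.7],
    [[0, 0, 0], 0, 0.8],
    [[0, 0, 0], 0, 1],
    [[0, 0, 0], 0, 1],
    [[0, 0, 0], 0, 1],
    [[0, 0, 0], 0, 1],
    [[0, 0, 0], 0, 1]
  ]
}}

```text
t: 16.33
ee_pos: [594.9, -88.5, 118.7]
orientation: [-0.178, 3.135, -0.001]
ft_force: [-0.7, -1.1, 3.4]
width: 17.2
grasp_force: 30.0
```

```bash
cat > s.py <<'E'
from h import *
import sys
C=np.array([555.5,-101.3])
o=ctrl.get_obs(); d=o['ee_pos'][:2]-C; q=.1134
u=np.array([d[0]*np.cos(q)+d[1]*np.sin(q),-d[0]*np.sin(q)+d[1]*np.cos(q)])
ph=R.from_rotvec(o['orientation']).as_matrix()[:2,0]
print('r',np.hypot(*d),'theta',np.arctan2(-u[1],-u[0])%6.2832,'toolyaw err',np.arctan2(ph[1],ph[0])%6.2832-np.pi-q,o['ee_pos'],o['ft_force'],o['width'],o['grasp_force'])
E
python3 s.py; python3 - <<'E'
import numpy as np
p=lambda d:np.array([np.cos(np.radians(d)),-np.sin(np.radians(d))])*40/25
for a,b in zip([191]+list(range(180,-1,-15)),list(range(180,-1,-15))): print(a,b,(p(b)-p(a)).round(2))
E
```

```text
r 41.40511292874185 theta 3.342393427376731 toolyaw err -0.00012150971254470955 [594.87825934 -88.50406049 118.69620103] [-0.69520645 -1.09448375  3.38363386] 17.240312501511298 30.000776946544647
191 180 [-0.03 -0.31]
180 165 [ 0.05 -0.41]
165 150 [ 0.16 -0.39]
150 135 [ 0.25 -0.33]
135 120 [ 0.33 -0.25]
120 105 [ 0.39 -0.16]
105 90 [ 0.41 -0.05]
90 75 [0.41 0.05]
75 60 [0.39 0.16]
60 45 [0.33 0.25]
45 30 [0.25 0.33]
30 15 [0.16 0.39]
15 0 [0.05 0.41]
```

Emit:
{"op": "move_arm", "data": {
  "steps": [
    [[-0.02, -0.15, 0], 0, 1],
    [[-0.01, -0.16, 0], 0, 1],
    [[0.05, -0.41, 0], 0, 1],
    [[0.16, -0.39, 0], 0, 1],
    [[0.25, -0.33, 0], 0, 1],
    [[0.33, -0.25, 0], 0, 1],
    [[0.39, -0.16, 0], 0, 1],
    [[0.41, -0.05, 0], 0, 1],
    [[0, 0, 0], 0, 1],
    [[0, 0, 0], 0, 1]
  ]
}}

```text
t: 17.17
ee_pos: [560.1, -142.2, 118.7]
orientation: [0.177, -3.136, 0.004]
ft_force: [-1.6, -7.5, 8.1]
width: 17.4
grasp_force: 30.0
```

```bash
python3 s.py
```

```text
r 41.1988769764657 theta 1.5704658976154073 toolyaw err -0.00038443517597658294 [ 560.14841975 -142.23579922  118.68128684] [-1.55337567 -7.54125656  8.13702415] 17.441889592747177 30.001444816589355
```

Emit:
{"op": "move_arm", "data": {
  "steps": [
    [[0.41, 0.05, 0], 0, 1],
    [[0.39, 0.16, 0], 0, 1],
    [[0.33, 0.25, 0], 0, 1],
    [[0.25, 0.33, 0], 0, 1],
    [[0.16, 0.39, 0], 0, 1],
    [[0.03, 0.2, 0], 0, 1],
    [[0.02, 0.11, 0], 0, 1],
    [[0, 0.1, 0], 0, 1],
    [[0, 0, 0], 0, 1],
    [[0, 0, 0], 0, 1],
    [[0, 0, 0], 0, 1]
  ]
}}

```text
t: 18.08
ee_pos: [517.6, -106.8, 118.7]
orientation: [-0.178, 3.135, -0.004]
ft_force: [0.8, -6.6, 7.1]
width: 17.6
grasp_force: 30.0
```

```bash
python3 s.py
```

```text
r 38.28458962177073 theta 0.030492982632571348 toolyaw err 0.00022614627010492105 [ 517.61107184 -106.78989305  118.6848507 ] [ 0.80175979 -6.55042945  7.06257921] 17.622016002885214 30.001417994499207
```

Emit:
{"op": "move_arm", "data": {
  "steps": [
    [[0, 0.08, 0], 0, 1],
    [[0, 0.08, 0], 0, 1],
    [[0, 0, 0], 0, 1],
    [[0, 0, 0], 0, 1],
    [[0, 0, 0], 0, 1]
  ]
}}

```text
t: 18.5
ee_pos: [517.6, -106.2, 118.7]
orientation: [-0.181, 3.134, -0.013]
ft_force: [1.1, -25.8, 2.5]
width: 17.0
grasp_force: 30.0
```

```bash
python3 s.py
```

```text
r 38.176678009503505 theta 0.016043494930350847 toolyaw err 0.0018311191444672636 [ 517.64271257 -106.22793391  118.72864885] [  1.09412685 -25.77390131   2.5403782 ] 17.03099841166977 30.0124990940094
```

Emit:
{"op": "move_arm", "data": {
  "steps": [
    [[0, -0.16, 0], 0, 1],
    [[-0.05, -0.41, 0], 0, 1],
    [[-0.16, -0.39, 0], 0, 1],
    [[-0.25, -0.33, 0], 0, 1],
    [[-0.33, -0.25, 0], 0, 1],
    [[-0.39, -0.16, 0], 0, 1],
    [[-0.41, -0.05, 0], 0, 1],
    [[-0.41, 0.05, 0], 0, 1],
    [[-0.39, 0.16, 0], 0, 1],
    [[-0.33, 0.25, 0], 0, 1],
    [[-0.25, 0.33, 0], 0, 1],
    [[-0.16, 0.39, 0], 0, 1],
    [[-0.05, 0.41, 0], 0, 1],
    [[0, 0, 0], 0, 1],
    [[0, 0, 0], 0, 1]
  ]
}}

```text
t: 19.75
ee_pos: [596.7, -95.7, 118.7]
orientation: [-0.178, 3.135, 0.0]
ft_force: [3.2, 2.6, 6.7]
width: 17.1
grasp_force: 30.0
```

```bash
sed -i 's/555.5,-101.3/556.8,-101.8/' s.py; python3 s.py
```

```text
r 40.3451052176261 theta 3.1804348575074814 toolyaw err -6.718208144512738e-05 [596.67854434 -95.68205782 118.65477041] [3.23751746 2.61413435 6.65296949] 17.139631791178587 30.002277195453644
```

Emit:
{"op": "move_arm", "data": {
  "steps": [
    [[0.05, 0.41, 0], 0, 1],
    [[0.16, 0.39, 0], 0, 1],
    [[0.25, 0.33, 0], 0, 1],
    [[0.33, 0.25, 0], 0, 1],
    [[0.39, 0.16, 0], 0, 1],
    [[0.41, 0.05, 0], 0, 1],
    [[0.41, -0.05, 0], 0, 1],
    [[0.39, -0.16, 0], 0, 1],
    [[0.33, -0.25, 0], 0, 1],
    [[0.25, -0.33, 0], 0, 1],
    [[0.16, -0.39, 0], 0, 1],
    [[0.05, -0.41, 0], 0, 1],
    [[-0.05, -0.41, 0], 0, 1],
    [[-0.16, -0.39, 0], 0, 1],
    [[-0.25, -0.33, 0], 0, 1],
    [[-0.33, -0.25, 0], 0, 1],
    [[-0.39, -0.16, 0], 0, 1],
    [[-0.41, -0.05, 0], 0, 1],
    [[0, 0, 0], 0, 1]
  ]
}}

```text
t: 21.33
ee_pos: [562.4, -142.0, 118.7]
orientation: [-0.178, 3.135, -0.005]
ft_force: [2.2, -7.5, 7.8]
width: 17.6
grasp_force: 30.0
```

```bash
python3 s.py
```

```text
r 40.566402271701165 theta 1.5963520702800402 toolyaw err -0.00017961568963859031 [ 562.41881178 -141.97538982  118.67000149] [ 2.21871353 -7.45587683  7.75626153] 17.63767072598081 30.002369284629822
```

Now at 450°; 270° more to go.

Emit:
{"op": "move_arm", "data": {
  "steps": [
    [[-0.41, 0.05, 0], 0, 1],
    [[-0.39, 0.16, 0], 0, 1],
    [[-0.33, 0.25, 0], 0, 1],
    [[-0.25, 0.33, 0], 0, 1],
    [[-0.16, 0.39, 0], 0, 1],
    [[-0.05, 0.41, 0], 0, 1],
    [[0.05, 0.41, 0], 0, 1],
    [[0.16, 0.39, 0], 0, 1],
    [[0.25, 0.33, 0], 0, 1],
    [[0.33, 0.25, 0], 0, 1],
    [[0.39, 0.16, 0], 0, 1],
    [[0.41, 0.05, 0], 0, 1],
    [[0.41, -0.05, 0], 0, 1],
    [[0.39, -0.16, 0], 0, 1],
    [[0.33, -0.25, 0], 0, 1],
    [[0.25, -0.33, 0], 0, 1],
    [[0.16, -0.39, 0], 0, 1],
    [[0.05, -0.38, 0], 0, 1],
    [[0, 0, 0], 0, 1],
    [[0, 0, 0], 0, 1]
  ]
}}

```text
t: 23.0
ee_pos: [517.4, -105.3, 118.6]
orientation: [-0.176, 3.135, -0.002]
ft_force: [0.9, -1.8, 7.0]
width: 17.4
grasp_force: 30.0
```

```bash
python3 s.py
```

```text
r 39.57275646928065 theta 6.257290255764915 toolyaw err -0.0010040466125649794 [ 517.37860266 -105.25781531  118.63432666] [ 0.94466264 -1.76126351  6.98412423] 17.420028429516417 30.00137060880661
```

Emit:
{"op": "move_arm", "data": {
  "steps": [
    [[0, 0, 0], 0, 1],
    [[0, 0, 0], 0, 1],
    [[0, 0, 0], 0, 1],
    [[0, 0, 0], 0, 1],
    [[0, 0, 0], 0, 1],
    [[0, 0, 0], 0, 1]
  ]
}}

```text
t: 23.5
ee_pos: [517.4, -104.9, 118.6]
orientation: [-0.178, 3.135, -0.002]
ft_force: [1.4, -3.4, 9.5]
width: 17.4
grasp_force: 30.0
```

```bash
python3 s.py; python3 - <<'E'
from h import *
t=cam('top'); s=cam('scene')
A=cv2.resize(t[0][190:260,235:345],(440,280),interpolation=cv2.INTER_CUBIC); B=cv2.resize(s[0][110:250,260:400],(360,360),interpolation=cv2.INTER_CUBIC)
Z=np.zeros((360,800,3),np.uint8);Z[:280,:440]=A;Z[:,440:]=B
cv2.imwrite('pics/end.png',Z[:,:,::-1])
E
```

```text
r 39.539116238235636 theta 6.247145691479012 toolyaw err -0.0002343323406242548 [ 517.37909335 -104.85513201  118.63088836] [ 1.42496695 -3.37566249  9.47306477] 17.37475782806157 30.001377761363983
```

View pics/end.png

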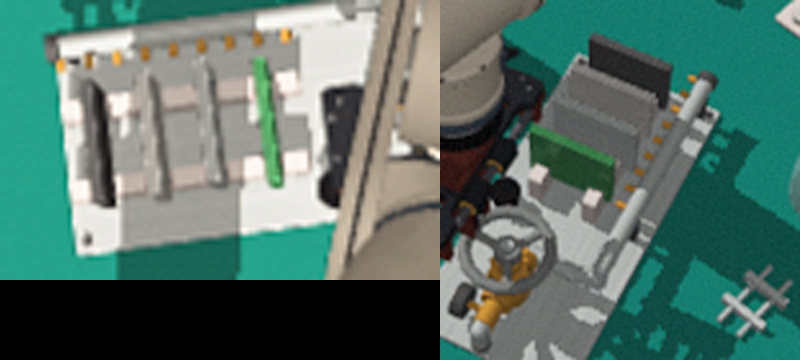

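The picture shows the plate standing level with its neighbours in the third slot, around (155,135) on the left. The wheel is at its start-side position with the hand on the handle.

```bash
python3 -c "
from workcell import ctrl
print(ctrl.close_job())"
```

```text
the job is handed in; nothing more can be done
None
```

The job is handed in at about 23.5 s, with no verdict returned: the plate stands released in the empty slot, and the valve was closed to its stop and backed off two turns to about 12.53 rad by the arm's position. The hand is still gripping the handle at 30 N.

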